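Reset the locked adjuster stop on the proofing press

TASK

The stop on the press bed is locked by its jam nut. Swing the nut's handle anticlockwise until the nut is well loose, then turn the adjuster screw (the T-head above the nut) until its pointer is in line with the tall index stud, and then swing the nut's handle back clockwise until the nut is firmly tight again, without overtightening it. The pointer must stay on the stud; leave the loose things around the stop alone.

Things in the scene. Friction and masses are not known exactly. Their poses are not given: they have to be found in the camera images.
- stop: green iron casting bolted to the press bed (fixed): base plate 145 x 150 x 18 mm, round boss above it to 36 mm height. Origin: centre of its underside, on the bed, directly below the common vertical axis of screw and nut. z up.
- nut (a joint): turn of the jam nut about the vertical axis, rad; about 0 at the start (locked); grows anticlockwise seen from above (loosening). End stops at -1.2 and 1.6. Breaking it loose takes 3 to 7 N at the handle post; turned slowly when loose it takes under 2 N. At 1.3 to 1.5 rad it is loose for every setting of the screw; with less, turning the screw anticlockwise may jam it again.
- nut_post (a point): top (102 mm above the bed) of the jam nut's black upright handle post: 14 mm diameter, exposed from 54 to 102 mm height, 80 mm from the vertical axis, on the end of a flat steel arm 14 mm wide, its top at 54 mm, fixed to the round nut (52 mm diameter, 40 to 58 mm high, under the T-head). x axis: outward along the arm, which swings on the side away from the index stud.
- nut_face: hardened underside of the jam nut (hidden, turns with it). The angle at which the nut grips changes when the screw is turned (screw anticlockwise: earlier), so feel for it. From first grip the push needed to keep it turning grows to 11 N in about 0.7 rad. Firmly tight: 11 N (9 to 13) at the post, square to the arm. Fingers kept slack round the post (18 mm apart) feel this truly.
- washer: keyed steel washer under the jam nut (54 mm, mostly hidden). It cannot turn, so the nut does not drag the screw. When tight the nut presses on it and holds the screw: about 60 N clamping force when firmly tight (11 N at the post); 120 N (16 to 18 N) is overtight. The nut locks itself wherever it stops, and the push then fades: feel the push while the nut is moving.
- screw (a joint): turn of the adjuster screw about the vertical axis, rad, 0 at the start, grows anticlockwise seen from above, range -1.5 to 1.5. Held fast while the nut is tight; loose it turns with about 0.15 to 0.25 N m and stays where it is left. The index stud lies 0.55 to 0.85 rad from the start, either way.
- screw_grip (a point): middle of the adjuster screw's T-head, on the vertical axis, 93 mm above the bed: an upright steel bar 46 mm long, 12 mm thick, from 71 to 109 mm height, over a 40 mm disc (63 to 71 mm). x axis: along the bar towards the pointer, a steel nose under the bar at 67 mm height that ends 43 mm from the axis.
- index_tip (a point): tip of the fixed index stud: a thin pin (6 mm diameter, its top at 70 mm height) on a 12 mm post, 51 to 67 mm from the vertical axis, to the left or right of the pointer.
- stub: plain short headed bolt (20 mm head, top at 40 mm height) on the other side of the pointer, fixed; it is not the index. Origin at its foot, 18 mm above the bed.
- furniture: loose dark iron printer's spacer, open tray 100 x 50 x 20 mm, beside the stop; origin centre of underside. Leave alone.
- lino_block: loose wooden block 120 x 90 x 23 mm beside the stop; origin centre of underside. Leave alone.
- ink_tin: loose tin 60 mm diameter, 50 mm high beside the stop; origin centre of underside. Leave alone.
Mind the look-alikes: they are no part of the job. Of the things that look like the stop, the largest one is meant.

How it is judged:
By the outcome, as a careful person would: the job done as asked, in the order asked, and still so for the second after the job is handed in, with the robot touching nothing.
It also fails if it takes over 72 s, if anything falls off the work surface, if the arm or the gripper's body presses on something with over 40 N, if the wrist force passes 120 N, or if a joint passes its speed limit or range.

ROBOT

A 6-joint arm with a two-finger parallel gripper is mounted at the origin on the work surface. World frame = base frame: x ahead of the robot, y to its left, z up, the work surface at z = 0. Lengths are in m, angles in rad, forces in N, time in s.
With the tool pointing down it reaches from about 0.3 to 0.775 m from the base axis. Payload 14.6 kg.
Tool frame: the origin (TCP) lies at the very end of the fingers, on their centre line; the grasp point (between the pads) lies 19 mm behind it; z points along the fingers, x is the direction in which the jaws open and shut, and the axes are right-handed (so a half turn about z gives the same grasp; the last joint's range is limited). The gripper opens to 94 mm and grips with 3 to 60 N. Pads are 16 mm wide; open, the fingers measure 119 mm over their backs; the gripper's body (75 mm by 177 mm) begins 78 mm behind the grasp point.
Start: joints at [1.051, 0.3, 1.521, -0, 1.321, -0.067], TCP at [0.241, 0.495, 0.205] pointing down, gripper open.
Joint ranges: [-3.03, 3.03], [-0.79, 2.21], [0.23, 2.52], [-1.04, 4.18], [0, 3.07], [-2.55, 2.55]. Speed limits (rad/s): [2.22, 2.22, 2.57, 3.14, 3.14, 3.14].

INTERFACE

Orientations are given as [roll, pitch, yaw] about the fixed x, y, z axes, in that order (R = Rz(yaw) Ry(pitch) Rx(roll)).
In Python, from station import ctrl gives the robot as it stands.
- The arm moves only by the shell command python3 -m inch 'ROWS' [FORCE]. ROWS is JSON, one flat list of numbers, 7 for each row, row after row: the shift along the tool's x, y, z in cm, then the turn, a rotation vector about the tool's x, y, z in rad, then the opening, from 0 (shut) to 1 (fully open). In form: [tx, ty, tz, wx, wy, wz, claw, tx, ty, tz, wx, wy, wz, claw, ...]. A call has 1 to 20 rows; each row shifts and turns the commanded pose from where the row before left it, along the tool's axes as they then stand; what a row does not reach is not made up. A row lasts 1/8 s, in which the tool goes at most 62.5 mm and 10.7 degrees, less where a joint would pass 70% of its speed; a pose out of reach is approached as far as the arm can. A call is refused whole if a number of a shift passes 6.25 or a number of a turn 0.188, either way. A call with a gripper value outside its range is refused whole. The fingers move at their own pace and stop on an object; FORCE is the grip in N (left out, the last holds). Time passes only in rows, so rows that do not move let the fingers close. It gives the time, the measured TCP pose, the force and the opening at its end, in the units of the state.
- ctrl.get_obs(): the state, without advancing time (a new reading comes with each control period).
- ctrl.camera(name): name is "scene" or "top"; returns (picture, depth): 420x560x3 uint8, red, green, blue; 420x560 float32, m along the optical axis (not along the pixel's ray), 0 where there is no reading.
- ctrl.camera_params(name): a dict with "vertical_fov" (degrees; the focal length in pixels is half the picture's height over the tangent of half this angle, whatever the lens; pixels are square), "cx", "cy" (the principal point, pixels), "camera_from_world" (4x4, takes a point from world to camera coordinates). Camera axes: x right, y down, z forward; pixel columns grow to the right and rows downward; lengths in m; the calibration is good to about 2 mm. A picture is of the moment at which its call begins. camera_params takes no time and is no camera call.
- ctrl.hand_in(): hands the job in, once; it reports no verdict.
Trained networks look in the newest picture that a camera, given by its name, has taken for a name from the list of things; names that differ only in an ending like _2 or _b are one class to them, and where a whole thing is asked for, a point or a joint stands for the part that bears it (a point fixed in the world has none). Each returns a list of dicts, best first, with "score" (0 to 1); they miss things now and then, are a little off and sometimes report something else, mostly with a low value. They report only what shows in the picture. A call takes as long as a camera call. They do not tell look-alikes from the thing itself.
- ctrl.spot_in(camera, label): "bbox" ([centre column, centre row, width, height] in pixels, round what is visible of it).
- ctrl.place_of(camera, label): "centre" ([column, row] in pixels: a listed point, or the origin of a listed thing).
The state is a dict: "time_s": time; "qpos": joint angles; "joint_vel": joint speeds; "tau": joint torques, N m; "ee_pos": TCP position; "eef_rot": TCP orientation; "force": force on the tool from outside, world axes, zero at the start; "moment": the same for the moment, N m; "grip_width": finger opening in m.
Only numpy, scipy, OpenCV 4.12 (cv2) and the standard library are available. Lean on these libraries where they do the work, as an engineer would, in place of code of your own. Each camera call takes 0.05 s, during which the arm holds its last target. There are 200 camera calls.

## Working session

There is one attempt and no reset: what is moved stays moved. The work goes in short steps, Python scripts to look and compute and a shell command to move; the robot and the scene stay as the last step left them, time stands still between calls to the robot, and variables do not carry over. Pictures are saved under pics/ and viewed, about 8 in all and at most 12, crops included, and the job is handed in when it is done.

```bash
ls; mkdir -p pics; cat > h.py <<'E'
from station import ctrl
import numpy as np, cv2
def K(n):
    p=ctrl.camera_params(n); f=210/np.tan(np.radians(p["vertical_fov"])/2)
    return f,p["cx"],p["cy"],np.array(p["camera_from_world"])
def ray(n,uv,z):
    f,cx,cy,T=K(n); d=T[:3,:3].T@np.array([(uv[0]-cx)/f,(uv[1]-cy)/f,1]); o=-T[:3,:3].T@T[:3,3]
    return o+d*(z-o[2])/d[2]
def proj(n,p):
    f,cx,cy,T=K(n); q=T[:3,:3]@np.array(p)+T[:3,3]
    return [f*q[0]/q[2]+cx,f*q[1]/q[2]+cy]
def cloud(n,D):
    f,cx,cy,T=K(n); v,u=np.indices(D.shape); P=np.stack([(u-cx)/f*D,(v-cy)/f*D,D],-1)
    return (P-T[:3,3])@T[:3,:3]
def save(n,name,box=None,s=1):
    im,D=ctrl.camera(n); 
    c=im if box is None else im[box[1]:box[3],box[0]:box[2]]
    cv2.imwrite(f'pics/{name}.png',cv2.resize(c,None,fx=s,fy=s,interpolation=cv2.INTER_CUBIC)[:,:,::-1]); return im,D
E
python3 - <<'E'
from h import *
for n in("top","scene"):
    im,D=save(n,n+"0"); np.save(n+"D.npy",D)
    print(n,K(n))
    for l,z in(("stop",0),("nut_post",.102),("screw_grip",.093),("index_tip",.07),("stub",.018)):
        for r in ctrl.place_of(n,l)[:3]: print(l,round(r["score"],2),np.round(r["centre"],1),ray(n,r["centre"],z).round(4))
a=cv2.imread('pics/top0.png');b=cv2.imread('pics/scene0.png')
cv2.imwrite('pics/both.png',cv2.resize(np.hstack([a,b]),(800,300),interpolation=cv2.INTER_AREA))
print(ctrl.get_obs())
E
```

```text
pics
top (np.float64(528.4576816060379), 276.51807347763724, 210.83987164248353, array([[-0.12480561, -0.99217526, -0.00343637,  0.08431671],
       [-0.96857368,  0.12258633, -0.21642002,  0.57828203],
       [ 0.21514784, -0.02368205, -0.9762943 ,  0.98752175],
       [ 0.        ,  0.        ,  0.        ,  1.        ]]))
stop 0.94 [392.  154.8] [ 0.69   -0.2533  0.    ]
stop 0.62 [324.9 227.6] [ 0.5498 -0.0864  0.    ]
stop 0.62 [302.7 314.8] [ 0.3779 -0.0159  0.    ]
nut_post 0.86 [369.8 223.8] [ 0.5285 -0.1607  0.102 ]
screw_grip 0.82 [329.2 219. ] [ 0.5491 -0.0866  0.093 ]
index_tip 0.67 [207.3 216.8] [0.588  0.1484 0.07  ]
index_tip 0.51 [302.1 199.2] [ 0.6    -0.0419  0.07  ]
index_tip 0.35 [324. 227.] [ 0.5389 -0.077   0.07  ]
stub 0.43 [301.9 243.4] [ 0.52   -0.0329  0.018 ]
stub 0.26 [329.  219.2] [ 0.5631 -0.0954  0.018 ]
scene (np.float64(492.5308861801291), 276.74058304057615, 203.33042533512003, array([[ 0.28204748,  0.95939015, -0.00444602, -0.19305981],
       [ 0.58154725, -0.17464896, -0.79454423, -0.25911732],
       [-0.7630544 ,  0.22151363, -0.60719   ,  1.394
[... 382 characters left out ...]

stub 0.66 [240.1 219.8] [ 0.5184 -0.0273  0.018 ]
{'time_s': 0.6, 'qpos': array([ 1.05141507e+00,  2.99929528e-01,  1.52100209e+00,  2.45305925e-05,
        1.32071247e+00, -6.65939312e-02]), 'joint_vel': array([ 0.00081435, -0.00169635,  0.00179967, -0.00015576,  0.00032141,
       -0.00076004]), 'tau': array([ 6.84634015e-04, -5.31494558e+01, -3.52815664e+01,  7.08550774e-02,
        2.14277836e-02, -5.25205394e-05]), 'ee_pos': array([0.24059737, 0.49456792, 0.20542849]), 'eef_rot': array([-3.14156552e+00,  4.97373139e-05,  1.11800293e+00]), 'force': array([ 0.01525276, -0.41712988,  0.51435961]), 'moment': array([ 0.04215126, -0.01141995, -0.0341662 ]), 'grip_width': 0.09419242593739577}
```

View pics/top0.png

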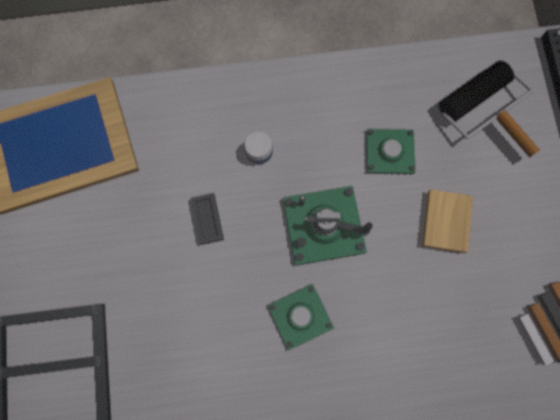

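View pics/scene0.png

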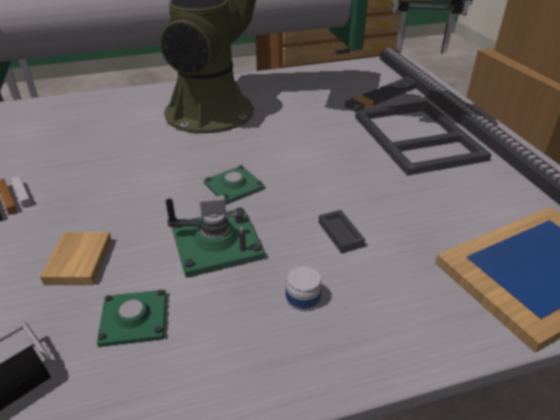

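The top view shows the large stop at (325,226), its post at (369,224), the index stud at (302,199) and the stub at (302,243). The two smaller castings are look-alikes. Next I refine with depth and a crop.

```bash
python3 - <<'E'
from h import *
c0=np.array([.5507,-.086])
for n in("top","scene"):
    P=cloud(n,np.load(n+"D.npy")).reshape(-1,3); r=np.linalg.norm(P[:,:2]-c0,axis=1); 
    for nm,m in(("bed",(r>.13)&(r<.16)),("plate",(r>.05)&(r<.068)&(abs(P[:,2]-.018)<.006)),("bar",(r<.03)&(P[:,2]>.08)),("bartop",(r<.03)&(P[:,2]>.102)),("post",(r>.06)&(r<.1)&(P[:,2]>.07)),("posttop",(r>.06)&(r<.1)&(P[:,2]>.096)),("nose",(r>.026)&(r<.05)&(abs(P[:,2]-.066)<.01)),("stud",(r>.045)&(r<.075)&(abs(P[:,2]-.06)<.012))):
        Q=P[m]
        if len(Q)<3: print(n,nm,len(Q)); continue
        e=np.linalg.svd(Q[:,:2]-Q[:,:2].mean(0),full_matrices=False)[2][0]
        print(n,nm,len(Q),np.median(Q,0).round(4),"ang",round(float(np.arctan2(e[1],e[0])),3))
im=cv2.imread('pics/top0.png')[170:280,265:395]; b=cv2.imread('pics/scene0.png')[180:290,155:285]
cv2.imwrite('pics/crop.png',cv2.resize(np.hstack([im,b]),None,fx=3,fy=3,interpolation=cv2.INTER_CUBIC)*1)
E
```

```text
top bed 6136 [ 0.539  -0.0866  0.0016] ang 2.104
top plate 1385 [ 0.5566 -0.0864  0.0193] ang -3.03
top bar 223 [ 0.552  -0.0828  0.1106] ang -1.708
top bartop 168 [ 0.5536 -0.0832  0.1115] ang -1.703
top post 76 [ 0.5253 -0.1558  0.1005] ang -2.176
top posttop 46 [ 0.5262 -0.1571  0.1029] ang 1.733
top nose 100 [ 0.5576 -0.0644  0.0595] ang 1.314
top stud 148 [ 0.5341 -0.1383  0.0561] ang -2.185
scene bed 4868 [ 6.016e-01 -9.580e-02 -1.000e-04] ang -1.478
scene plate 827 [ 0.5769 -0.1052  0.0179] ang 1.538
scene bar 428 [ 0.5591 -0.0846  0.099 ] ang -1.701
scene bartop 176 [ 0.558  -0.0841  0.109 ] ang -1.691
scene post 134 [ 0.5312 -0.1586  0.0885] ang 1.0
scene posttop 44 [ 0.5288 -0.1588  0.1008] ang 0.622
scene nose 100 [ 0.5627 -0.0594  0.0668] ang 1.965
scene stud 194 [ 0.5375 -0.138   0.0544] ang 0.959
```

View pics/crop.png

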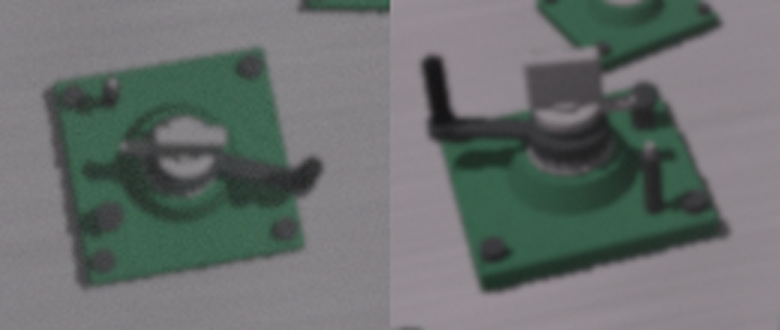

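Bar at 1.44 rad with the pointer on the +y side, axis near (0.553,-0.085). The index is at about 0.71 rad, so the screw turns about 0.73 clockwise. Now I approach the post.

```bash
python3 -m inch '[0,0,0,0,0,0.179,0.35, 0,0,0,0,0,0.179,0.35, 0,0,0,0,0,0.179,0.35, 0,0,0,0,0,0.179,0.35, 0,0,0,0,0,0.179,0.35, 0,0,0,0,0,0.179,0.35, 0,0,0,0,0,0.179,0.35, 0,0,0,0,0,0.179,0.35]' 20
python3 -m inch '[3.97,4.44,0,0,0,0,0.35, 3.97,4.44,0,0,0,0,0.35, 3.97,4.44,0,0,0,0,0.35, 3.97,4.44,0,0,0,0,0.35, 3.97,4.44,0,0,0,0,0.35, 3.97,4.44,0,0,0,0,0.35, 3.97,4.44,0,0,0,0,0.35, 3.97,4.44,0,0,0,0,0.35, 3.97,4.44,0,0,0,0,0.35, 3.97,4.44,0,0,0,0,0.35, 3.97,4.44,0,0,0,0,0.35, 3.97,4.44,0,0,0,0,0.35, 0,0,0,0,0,0,0.35, 0,0,0,0,0,0,0.35]'
```

```text
time_s: 1.6
ee_pos: [0.2406, 0.4946, 0.2054]
eef_rot: [3.142, 0.0, -0.32]
force: [0.7, 0.1, -1.3]
grip_width: 0.0329
time_s: 3.35
ee_pos: [0.5289, -0.159, 0.2052]
eef_rot: [-3.141, 0.001, -0.314]
force: [-0.1, 0.5, -0.1]
grip_width: 0.0333
```

```bash
python3 -m inch '[0,0,3,0,0,0,0.35, 0,0,3,0,0,0,0.35, 0,0,1.5,0,0,0,0.35, 0,0,1,0,0,0,0.35, 0,0,0,0,0,0,0.35]'
python3 - <<'E'
from h import *
for n in("scene","top"):
    save(n,n+"1")
    for l,z in(("nut_post",.102),):
        for r in ctrl.place_of(n,l)[:2]: print(n,l,round(r["score"],2),np.round(r["centre"],1),ray(n,r["centre"],z).round(4))
    print(proj(n,ctrl.get_obs()["ee_pos"]))
a=cv2.imread('pics/scene1.png')[120:260,120:290];b=cv2.imread('pics/top1.png')[150:290,290:460]
cv2.imwrite('pics/c1.png',cv2.resize(np.hstack([a,b]),None,fx=2.35,fy=2.35,interpolation=cv2.INTER_CUBIC))
E
```

```text
time_s: 3.98
ee_pos: [0.5292, -0.159, 0.1206]
eef_rot: [-3.142, 0.0, -0.314]
force: [-0.3, -0.6, -0.3]
grip_width: 0.0327
scene nut_post 0.68 [170.  201.7] [ 0.5329 -0.1564  0.102 ]
[np.float64(166.6284741858393), np.float64(192.3032862032421)]
[np.float64(370.77792294833273), np.float64(221.35041635396766)]
```

View pics/c1.png

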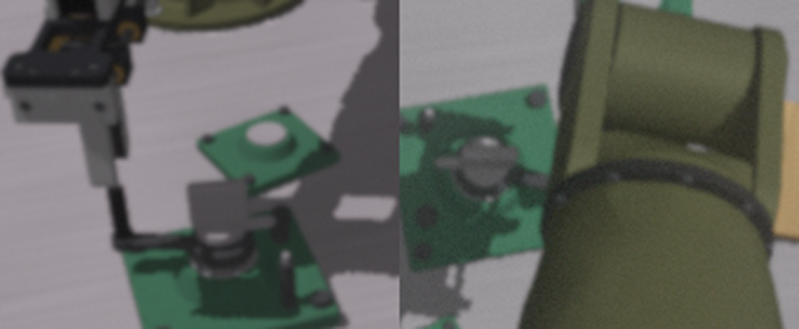

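The scene view shows the fingers straight above the post (post top ~(170,202) full-frame). I descend and close to 18 mm.

```bash
python3 -m inch '[0,0,1.2,0,0,0,0.35, 0,0,1.2,0,0,0,0.35, 0,0,1.2,0,0,0,0.35, 0,0,1.2,0,0,0,0.35, 0,0,0.9,0,0,0,0.35, 0,0,0,0,0,0,0.35]'; python3 -m inch '[0,0,0,0,0,0,0.19,0,0,0,0,0,0,0.19,0,0,0,0,0,0,0.19]' 20
```

```text
time_s: 4.92
ee_pos: [0.5289, -0.1592, 0.0627]
eef_rot: [-3.142, 0.001, -0.314]
force: [0.1, 0.1, -0.7]
grip_width: 0.0329
time_s: 5.3
ee_pos: [0.5286, -0.1593, 0.0638]
eef_rot: [3.141, 0.001, -0.314]
force: [-7.0, 0.8, 4.6]
grip_width: 0.0179
```

```bash
python3 -m inch '[0.56,-0.02,0,0,0,-0.07,0.19, 0.56,-0.02,0,0,0,-0.07,0.19, 0.56,-0.02,0,0,0,-0.07,0.19, 0.56,-0.02,0,0,0,-0.07,0.19, 0.56,-0.02,0,0,0,-0.07,0.19]'; python3 -m inch '[0.56,-0.02,0,0,0,-0.07,0.19, 0.56,-0.02,0,0,0,-0.07,0.19, 0.56,-0.02,0,0,0,-0.07,0.19, 0.56,-0.02,0,0,0,-0.07,0.19, 0.56,-0.02,0,0,0,-0.07,0.19, 0.56,-0.02,0,0,0,-0.07,0.19, 0.56,-0.02,0,0,0,-0.07,0.19]'; python3 -m inch '[0.56,-0.02,0,0,0,-0.07,0.19, 0.56,-0.02,0,0,0,-0.07,0.19, 0.56,-0.02,0,0,0,-0.07,0.19, 0.56,-0.02,0,0,0,-0.07,0.19, 0.56,-0.02,0,0,0,-0.07,0.19,  0.56,-0.02,0,0,0,-0.07,0.19, 0.56,-0.02,0,0,0,-0.07,0.19, 0.56,-0.02,0,0,0,-0.07,0.19]'
```

```text
time_s: 5.92
ee_pos: [0.5565, -0.1632, 0.0637]
eef_rot: [-3.142, 0.001, 0.038]
force: [-5.3, 0.5, 0.6]
grip_width: 0.018
time_s: 6.8
ee_pos: [0.5941, -0.1523, 0.0637]
eef_rot: [-3.142, 0.0, 0.528]
force: [-1.9, -0.4, 0.1]
grip_width: 0.0176
time_s: 7.8
ee_pos: [0.6247, -0.1204, 0.0637]
eef_rot: [-3.142, 0.0, 1.088]
force: [-0.6, -0.8, 0.1]
grip_width: 0.0181
```

```bash
python3 -m inch '[0,0,0,0,0,0,0.45, 0,0,0,0,0,0,0.45, 0,0,-2,0,0,0,0.45, 0,0,-3,0,0,0,0.45, 0,0,-3,0,0,0,0.45, 0,0,0,0,0,0.174,0.45, 0,0,0,0,0,0.174,0.45, 0,0,0,0,0,0.174,0.45, 0,0,0,0,0,0.174,0.45, 0,0,0,0,0,0.174,0.45, 0,0,0,0,0,0.174,0.45, 0,0,0,0,0,0.174,0.45, -3.8,-1.3,0,0,0,0,0.45, -3.8,-1.3,0,0,0,0,0.45, 0,0,0,0,0,0,0.45]'
python3 - <<'E'
from h import *
for n in("scene","top"):
    save(n,n+"2")
    for l,z in(("nut_post",.102),("screw_grip",.093),("index_tip",.07)):
        for r in ctrl.place_of(n,l)[:2]: print(n,l,round(r["score"],2),np.round(r["centre"],1),ray(n,r["centre"],z).round(4))
a=cv2.imread('pics/scene2.png')[120:290,130:300];b=cv2.imread('pics/top2.png')[130:300,250:420]
cv2.imwrite('pics/c2.png',cv2.resize(np.hstack([a,b]),None,fx=2.35,fy=2.35,interpolation=cv2.INTER_CUBIC))
E
```

```text
time_s: 9.68
ee_pos: [0.5516, -0.0839, 0.1453]
eef_rot: [3.142, -0.001, -0.132]
force: [-0.5, 0.1, 0.7]
grip_width: 0.0421
scene nut_post 0.92 [197.3 230.5] [ 0.6269 -0.1217  0.102 ]
scene screw_grip 0.66 [209.5 205.4] [ 0.5525 -0.0884  0.093 ]
scene index_tip 0.69 [242.7 227.6] [ 0.6041 -0.0396  0.07  ]
top index_tip 0.54 [302.8 198.8] [ 0.6006 -0.0434  0.07  ]
```

View pics/c2.png

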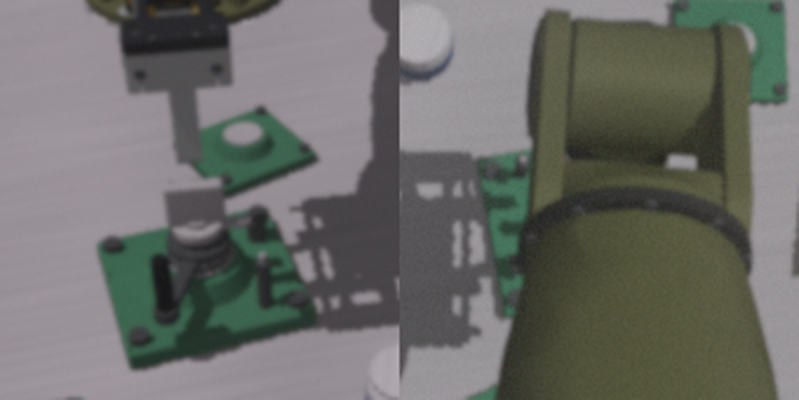

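Nut is about 1.4 rad loose (post moved to ~(0.625,-0.121)); the fingers sit above the T-head. I descend and grip the bar.

```bash
python3 -m inch '[0.1,0.1,2,0,0,0,0.45, 0,0,1.5,0,0,0,0.45, 0,0,1.5,0,0,0,0.45, 0,0,1,0,0,0,0.45, 0,0,0.9,0,0,0,0.45, 0,0,0,0,0,0,0.45]'; python3 -m inch '[0,0,0,0,0,0,0.1,0,0,0,0,0,0,0.1,0,0,0,0,0,0,0.1,0,0,0,0,0,0,0.1]' 20
```

```text
time_s: 10.82
ee_pos: [0.5534, -0.0857, 0.0739]
eef_rot: [-3.142, 0.001, -0.132]
force: [0.4, -0.5, -0.1]
grip_width: 0.0422
time_s: 11.32
ee_pos: [0.5532, -0.0857, 0.0747]
eef_rot: [3.142, 0.001, -0.132]
force: [-4.7, 0.3, 5.0]
grip_width: 0.0179
```

```bash
python3 -c "
from h import *
print({k:np.round(v,3) for k,v in ctrl.get_obs().items()})"
```

```text
{'time_s': np.float64(11.325), 'qpos': array([-0.219,  0.462,  1.622, -0.   ,  1.058, -0.087]), 'joint_vel': array([-0.   , -0.   , -0.001, -0.   ,  0.   ,  0.   ]), 'tau': array([ 1.1900e-01, -5.6072e+01, -3.1961e+01,  2.0000e-01, -1.4370e+00,
        1.2000e-02]), 'ee_pos': array([ 0.553, -0.086,  0.075]), 'eef_rot': array([ 3.142e+00,  1.000e-03, -1.320e-01]), 'force': array([-4.655,  0.254,  4.995]), 'moment': array([ 0.037,  1.163, -0.06 ]), 'grip_width': np.float64(0.018)}
```

```bash
python3 -m inch '[-0.15,0,0,0,0,0,0.1,-0.1,0,0,0,0,0,0.1,0,0,0,0,0,0,0.1]'
```

```text
time_s: 11.7
ee_pos: [0.5528, -0.0857, 0.0749]
eef_rot: [3.141, -0.005, -0.132]
force: [11.2, -1.8, -5.4]
grip_width: 0.018
```

```bash
python3 -m inch '[0.16,0,0,0,0,0,0.1,0,0,0,0,0,0,0.1]'; python3 - <<'E'
from h import *
for n in("scene","top"):
    save(n,n+"3")
a=cv2.imread('pics/scene3.png')[150:270,145:285]
cv2.imwrite('pics/c3.png',cv2.resize(a,None,fx=5,fy=5,interpolation=cv2.INTER_CUBIC))
print(ctrl.get_obs()["moment"])
D=np.load("topD.npy")
P=cloud("top",D).reshape(-1,3);r=np.linalg.norm(P[:,:2]-[.553,-.0845],axis=1);Q=P[(r<.03)&(P[:,2]>.102),:2]
print(cv2.minAreaRect((Q*1000).astype(np.float32)))
E
```

```text
time_s: 11.95
ee_pos: [0.5531, -0.0857, 0.0747]
eef_rot: [3.142, -0.001, -0.132]
force: [2.5, 0.2, 2.3]
grip_width: 0.0181
[-0.04306434 -0.33861219 -0.00155926]
((554.1103515625, -83.4991455078125), (45.9911994934082, 11.477839469909668), 82.34537506103516)
```

View pics/c3.png

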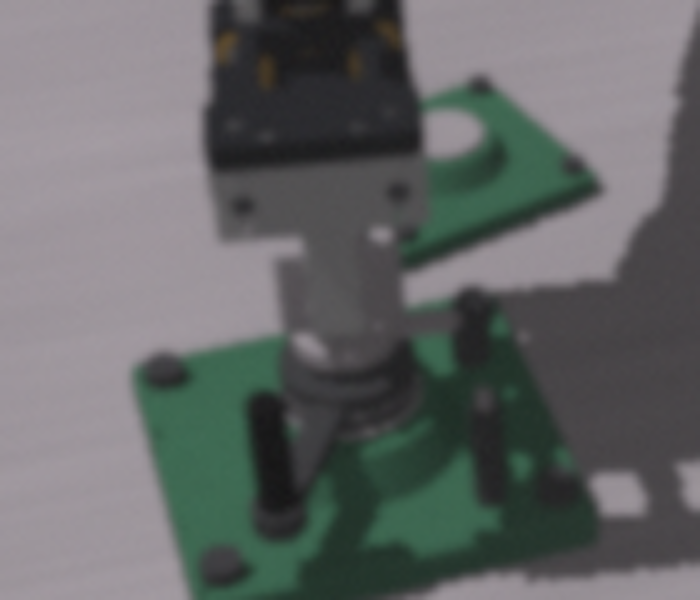

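Grip looks true on the bar, though the width reads 18 mm rather than 12. I turn a little and check the moment.

```bash
python3 -m inch '[0,0,0,0,0,0.06,0.1,0,0,0,0,0,0.06,0.1,0,0,0,0,0,0.06,0.1,0,0,0,0,0,0.06,0.1,0,0,0,0,0,0.06,0.1]' 30;  python3 -c "
from h import *
print(ctrl.get_obs()['moment'].round(3))
D=cloud('scene',ctrl.camera('scene')[1]).reshape(-1,3);r=np.linalg.norm(D[:,:2]-[.553,-.0845],axis=1)
for r0,r1 in((.028,.034),(.034,.039),(.039,.045)):
  Q=D[(r>r0)&(r<r1)&(D[:,2]>.06)&(D[:,2]<.074)];print(len(Q),np.median(np.arctan2(Q[:,1]+.0845,Q[:,0]-.553)))
print([ (r['score'],ray('scene',r['centre'],.093)) for r in ctrl.place_of('scene','screw_grip')])"
```

```text
time_s: 12.68
ee_pos: [0.5526, -0.0856, 0.0747]
eef_rot: [3.142, 0.0, -0.434]
force: [-1.6, 0.1, 4.5]
grip_width: 0.0171
[0.098 0.36  0.288]
18 1.0635114126703704
14 1.0959492602302146
13 1.1509299279622478
[(0.58, array([ 0.54625605, -0.08434371,  0.093     ]))]
```

```bash
python3 -m inch '[0,0,0,0,0,0.06,0.1,0,0,0,0,0,0.06,0.1,0,0,0,0,0,0.06,0.1,0,0,0,0,0,0.06,0.1,0,0,0,0,0,0.06,0.1,0,0,0,0,0,0.06,0.1,0,0,0,0,0,0.04,0.1,0,0,0,0,0,0,0.1]';  python3 -c "
from h import *
print(ctrl.get_obs()['moment'].round(3))"
python3 -m inch '[0,0,0,0,0,0,0.45,0,0,0,0,0,0,0.45,0,0,0,0,0,0,0.45,0,0,0,0,0,0,0.45,0,0,-3,0,0,0,0.45,0,0,-4,0,0,0,0.45,0,0,-4,0,0,0,0.45]'
python3 -m inch '[-5,3,0,0,0,0,0.45,-5,3,0,0,0,0,0.45,-5,3,0,0,0,0,0.45,-2,2,0,0,0,0,0.45,0,0,0,0,0,0,0.45]'
```

```text
time_s: 13.78
ee_pos: [0.5521, -0.0852, 0.0746]
eef_rot: [3.141, 0.002, -0.831]
force: [-5.8, 3.5, 8.0]
grip_width: 0.0172
[0.642 1.213 0.147]
time_s: 14.65
ee_pos: [0.5526, -0.0856, 0.1856]
eef_rot: [3.141, 0.0, -0.832]
force: [0.2, 0.3, -0.6]
grip_width: 0.0422
time_s: 15.28
ee_pos: [0.3562, -0.0339, 0.1849]
eef_rot: [-3.141, -0.001, -0.832]
force: [1.0, 0.0, 0.2]
grip_width: 0.0424
```

```bash
cat > meas.py <<'E'
from h import *
import sys
t=sys.argv[1]; A=np.array([.5528,-.0852])
for n in("scene","top"):
    im,D=save(n,n+t)
    P=cloud(n,D).reshape(-1,3);r=np.linalg.norm(P[:,:2]-A,axis=1);Q=P[(r<.03)&(P[:,2]>.102)&(P[:,2]<.116),:2]
    if len(Q)>9: print(n,"bar",len(Q),cv2.minAreaRect((Q*1000).astype(np.float32)))
    for l,z in(("screw_grip",.093),("index_tip",.07),("nut_post",.102),("stop",0)):
        for q in ctrl.place_of(n,l)[:1]: print(n,l,round(q["score"],2),np.round(q["centre"],1),ray(n,q["centre"],z).round(4))
    # overlay: axis -> direction samples at z=.067
    for a in (.6,.65,.7,.75,.8): print(a,np.round(proj(n,[*(A+.06*np.array([np.cos(a),np.sin(a)])),.07]),1),end=" ")
    print("axis",np.round(proj(n,[*A,.067]),1))
a=cv2.imread(f'pics/scene{t}.png')[190:260,180:260];b=cv2.imread(f'pics/top{t}.png')[180:250,285:365]
cv2.imwrite(f'pics/m{t}.png',cv2.resize(np.hstack([a,b]),None,fx=5,fy=5,interpolation=cv2.INTER_CUBIC))
E
python3 meas.py 4
```

```text
scene bar 170 ((554.4612426757812, -85.54374694824219), (48.58327102661133, 14.369215965270996), 46.824310302734375)
scene screw_grip 0.77 [211.8 204.3] [ 0.5505 -0.0838  0.093 ]
scene index_tip 0.67 [240.7 227.2] [ 0.602  -0.0428  0.07  ]
scene nut_post 0.56 [196.7 229.4] [ 0.6237 -0.1222  0.102 ]
scene stop 0.85 [238.7 184.1] [0.3717 0.0025 0.    ]
0.6 [236.1 228.2] 0.65 [237.2 227.3] 0.7 [238.3 226.5] 0.75 [239.2 225.5] 0.8 [240.1 224.6] axis [212.5 216.3]
top bar 169 ((554.5652465820312, -83.23157501220703), (44.891387939453125, 12.3522310256958), 44.4500846862793)
top screw_grip 0.61 [328. 219.] [ 0.5494 -0.0843  0.093 ]
top index_tip 0.54 [305.1 198.3] [ 0.601  -0.0481  0.07  ]
top nut_post 0.87 [344.5 173.2] [ 0.6336 -0.1283  0.102 ]
top stop 0.94 [325.4 227.4] [ 0.5501 -0.0875  0.    ]
0.6 [306.6 197.5] 0.65 [305.5 198.5] 0.7 [304.5 199.5] 0.75 [303.5 200.6] 0.8 [302.6 201.8] axis [327.  219.9]
```

View pics/m4.png

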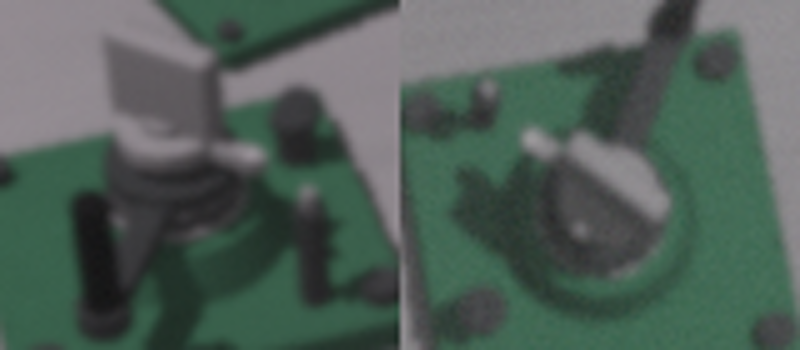

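```bash
python3 - <<'E'
from h import *
for n,p,s in(("top",(310.6,206.4),(302.4,197.8)),("scene",(232.4,221.2),(241.6,227.8))):
    P=ray(n,p,.067)[:2];S=ray(n,s,.07)[:2]
    for A in([.5528,-.0852],[.5545,-.0832]): 
        a=np.arctan2(*(P-A)[::-1]);b=np.arctan2(*(S-A)[::-1]);print(n,A,P.round(4),np.hypot(*(P-A)).round(4),S.round(4),np.hypot(*(S-A)).round(4),a.round(3),b.round(3),"diff",(b-a).round(3))
# stud points from depth, top region pin
A=np.array([.5535,-.0845])
for n in("top","scene"):
    P=cloud(n,ctrl.camera(n)[1]).reshape(-1,3);r=np.linalg.norm(P[:,:2]-A,axis=1);an=np.arctan2(P[:,1]-A[1],P[:,0]-A[0])
    for nm,m in(("stud",(r>.05)&(r<.075)&(an>.4)&(an<1.1)&(P[:,2]>.045)),("nose",(r>.027)&(r<.047)&(an>.4)&(an<1.2)&(P[:,2]>.058)&(P[:,2]<.078))):
        Q=P[m]; 
        if len(Q):print(n,nm,len(Q),Q.mean(0).round(4),"ang",np.median(an[m]).round(3),np.median(r[m]).round(4))
E
```

```text
top [0.5528, -0.0852] [ 0.584  -0.0569] 0.0421 [ 0.6027 -0.0429] 0.0654 0.737 0.703 diff -0.034
top [0.5545, -0.0832] [ 0.584  -0.0569] 0.0395 [ 0.6027 -0.0429] 0.0628 0.729 0.696 diff -0.032
scene [0.5528, -0.0852] [ 0.5775 -0.0529] 0.0407 [ 0.6041 -0.0416] 0.0673 0.919 0.704 diff -0.214
scene [0.5545, -0.0832] [ 0.5775 -0.0529] 0.0381 [ 0.6041 -0.0416] 0.0647 0.922 0.698 diff -0.225
top stud 41 [ 0.6028 -0.0416  0.0625] ang 0.724 0.0653
top nose 37 [ 0.5778 -0.0598  0.0723] ang 0.796 0.035
scene stud 74 [ 0.6072 -0.0434  0.0578] ang 0.656 0.0678
scene nose 47 [ 0.5794 -0.0608  0.0703] ang 0.722 0.0352
```

Consensus: the pointer is ~0.05 rad anticlockwise of the stud (bar ≈0.76, stud ≈0.705). I make a small regrip correction.

```bash
python3 -m inch '[5,-3,0,0,0,0,0.45,5,-3,0,0,0,0,0.45,5,-3,0,0,0,0,0.45,2,-2,0,0,0,0,0.45,0,0,4,0,0,0,0.45,0,0,4,0,0,0,0.45,0,0,1.5,0,0,0,0.45,0,0,1.4,0,0,0,0.45,0,0,0,0,0,0,0.1,0,0,0,0,0,0,0.1,0,0,0,0,0,0,0.1,0,0,0,0,0,0,0.1,0,0,0,0,0,0,0.1]'
python3 -m inch '[0,0,0,0,0,0.03,0.1,0,0,0,0,0,0.025,0.1,0,0,0,0,0,0,0.1,0,0,0,0,0,0,0.1]'; python3 -c "
from h import *
print(ctrl.get_obs()['moment'].round(3))"
python3 -m inch '[0,0,0,0,0,0,0.45,0,0,0,0,0,0,0.45,0,0,0,0,0,0,0.45,0,0,0,0,0,0,0.45,0,0,-3,0,0,0,0.45,0,0,-4,0,0,0,0.45,0,0,-4,0,0,0,0.45,-5,3,0,0,0,0,0.45,-5,3,0,0,0,0,0.45,-5,3,0,0,0,0,0.45,-2,2,0,0,0,0,0.45,0,0,0,0,0,0,0.45]'
python3 meas.py 5
```

```text
time_s: 17.5
ee_pos: [0.5526, -0.0848, 0.0769]
eef_rot: [-3.141, 0.001, -0.831]
force: [-8.9, 7.3, 13.1]
grip_width: 0.0121
time_s: 18.0
ee_pos: [0.5526, -0.0848, 0.0769]
eef_rot: [-3.141, 0.001, -0.886]
force: [-9.0, 8.5, 12.3]
grip_width: 0.0119
[1.356 1.706 0.128]
time_s: 19.5
ee_pos: [0.3592, -0.0231, 0.1859]
eef_rot: [-3.141, -0.001, -0.887]
force: [-0.1, 0.1, 0.6]
grip_width: 0.0423
scene bar 167 ((555.7536010742188, -84.27230072021484), (44.90144729614258, 13.925281524658203), 38.325862884521484)
scene screw_grip 0.56 [209.2 204. ] [ 0.5482 -0.0882  0.093 ]
scene index_tip 0.58 [239.5 229.7] [ 0.6081 -0.0464  0.07  ]
scene nut_post 0.96 [198.4 231.8] [ 0.6307 -0.1205  0.102 ]
scene stop 0.96 [236.4 187.5] [ 0.3831 -0.0054  0.    ]
0.6 [236.1 228.2] 0.65 [237.2 227.3] 0.7 [238.3 226.5] 0.75 [239.2 225.5] 0.8 [240.1 224.6] axis [212.5 216.3]
top bar 167 ((554.3253173828125, -83.57347106933594), (45.45378112792969, 12.646821022033691), 39.69841384887695)
top screw_grip 0.67 [325.4 216. ] [ 0.5559 -0.0802  0.093 ]
top index_tip 0.37 [304.6 199.6] [ 0.5985 -0.0467  0.07  ]
top nut_post 0.72 [341.6 177.3] [ 0.6261 -0.1214  0.102 ]
top stop 0.76 [388.9 151.9] [ 0.6973 -0.2478  0.    ]
0.6 [306.6 197.5] 0.65 [305.5 198.5] 0.7 [304.5 199.5] 0.75 [303.5 200.6] 0.8 [302.6 201.8] axis [327.  219.9]
```

View pics/m5.png

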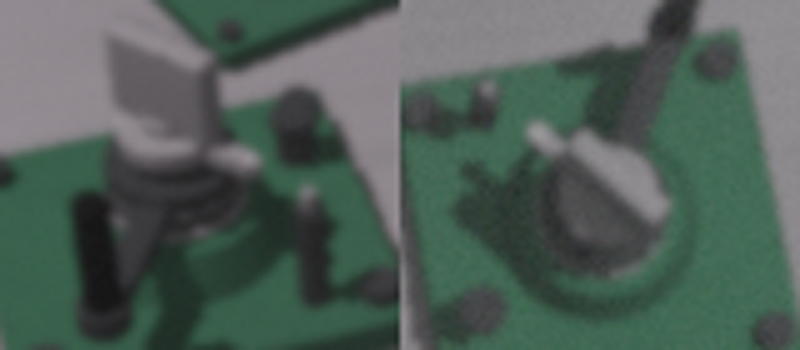

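Bar is now at ~0.685 (both cameras, and the jaw yaw agrees) and the stud at ~0.70, so they are in line within measurement. Next, back to the nut post.

```bash
python3 -m inch '[0,0,0,0,0,-0.1795,0.4,0,0,0,0,0,-0.1795,0.4,0,0,0,0,0,-0.1795,0.4,0,0,0,0,0,-0.1795,0.4,0,0,0,0,0,-0.1795,0.4,0,0,0,0,0,-0.1795,0.4,0,0,0,0,0,-0.1795,0.4,0,0,0,0,0,-0.1795,0.4,0,0,0,0,0,-0.1795,0.4,0,0,0,0,0,-0.1795,0.4,0,0,0,0,0,-0.1795,0.4,0.72,5.6,0,0,0,0,0.4,0.72,5.6,0,0,0,0,0.4,0.72,5.6,0,0,0,0,0.4,0.72,5.6,0,0,0,0,0.4,0.72,5.6,0,0,0,0,0.4,0,0,0,0,0,0,0.4]'
python3 -m inch '[0,0,4,0,0,0,0.4,0,0,2,0,0,0,0.4,0,0,1,0,0,0,0.4,0,0,0,0,0,0,0.4]'
python3 -c "
from h import *
ctrl.camera('scene')
print([(r['score'],ray('scene',r['centre'],.102)) for r in ctrl.place_of('scene','nut_post')])"
```

```text
time_s: 22.12
ee_pos: [0.6264, -0.1226, 0.1826]
eef_rot: [-3.139, 0.001, 1.087]
force: [-0.1, 0.1, -0.0]
grip_width: 0.0374
time_s: 22.62
ee_pos: [0.6245, -0.1214, 0.1156]
eef_rot: [-3.141, 0.0, 1.088]
force: [0.3, -0.2, 0.6]
grip_width: 0.0377
[(0.93, array([ 0.63579949, -0.12046246,  0.102     ]))]
```

```bash
python3 -m inch '[0,0,1.5,0,0,0,0.4,0,0,1.5,0,0,0,0.4,0,0,1.2,0,0,0,0.4,0,0,1,0,0,0,0.4,0,0,0,0,0,0,0.4]' 20
python3 -m inch '[0,0,0,0,0,0,0.19,0,0,0,0,0,0,0.19,0,0,0,0,0,0,0.19]'
```

```text
time_s: 23.35
ee_pos: [0.6244, -0.1215, 0.0625]
eef_rot: [-3.14, 0.0, 1.087]
force: [-0.4, 0.8, -0.3]
grip_width: 0.0374
time_s: 23.72
ee_pos: [0.6249, -0.1216, 0.0638]
eef_rot: [3.141, -0.0, 1.087]
force: [-0.1, 0.3, 0.5]
grip_width: 0.0178
```

```bash
python3 -m inch '[-0.56,-0.02,0,0,0,0.07,0.19,-0.56,-0.02,0,0,0,0.07,0.19,-0.56,-0.02,0,0,0,0.07,0.19,-0.56,-0.02,0,0,0,0.07,0.19,-0.56,-0.02,0,0,0,0.07,0.19,-0.56,-0.02,0,0,0,0.07,0.19]'
python3 -m inch '[-0.4,-0.01,0,0,0,0.05,0.19,-0.4,-0.01,0,0,0,0.05,0.19,-0.4,-0.01,0,0,0,0.05,0.19,-0.4,-0.01,0,0,0,0.05,0.19,-0.4,-0.01,0,0,0,0.05,0.19,-0.4,-0.01,0,0,0,0.05,0.19]'
```

```text
time_s: 24.48
ee_pos: [0.6034, -0.1473, 0.0637]
eef_rot: [3.141, -0.0, 0.665]
force: [0.8, 1.3, 0.0]
grip_width: 0.0177
time_s: 25.22
ee_pos: [0.5827, -0.1592, 0.0637]
eef_rot: [3.141, -0.001, 0.366]
force: [1.3, 0.7, -0.3]
grip_width: 0.0178
```

```bash
for i in 1; do python3 -m inch '[-0.4,-0.01,0,0,0,0.05,0.19,-0.4,-0.01,0,0,0,0.05,0.19,-0.4,-0.01,0,0,0,0.05,0.19,-0.4,-0.01,0,0,0,0.05,0.19]'; done
python3 -m inch '[-0.4,-0.01,0,0,0,0.05,0.19,-0.4,-0.01,0,0,0,0.05,0.19,-0.4,-0.01,0,0,0,0.05,0.19]'
```

```text
time_s: 25.72
ee_pos: [0.5673, -0.1634, 0.0637]
eef_rot: [3.141, -0.001, 0.166]
force: [1.8, -1.4, -0.3]
grip_width: 0.0176
time_s: 26.1
ee_pos: [0.5553, -0.1646, 0.0637]
eef_rot: [3.141, -0.001, 0.016]
force: [0.7, -0.7, -0.9]
grip_width: 0.0178
```

```bash
python3 -m inch '[-0.4,-0.01,0,0,0,0.05,0.19,-0.4,-0.01,0,0,0,0.05,0.19,-0.4,-0.01,0,0,0,0.05,0.19]'
python3 -m inch '[-0.4,-0.01,0,0,0,0.05,0.19,-0.4,-0.01,0,0,0,0.05,0.19]'; python3 -m inch '[-0.4,-0.01,0,0,0,0.05,0.19,-0.4,-0.01,0,0,0,0.05,0.19]'
```

```text
time_s: 26.48
ee_pos: [0.5434, -0.1639, 0.0637]
eef_rot: [3.141, -0.001, -0.134]
force: [1.5, -1.3, -0.7]
grip_width: 0.0182
time_s: 26.72
ee_pos: [0.5356, -0.1625, 0.0637]
eef_rot: [3.141, -0.001, -0.234]
force: [1.6, -1.0, 0.3]
grip_width: 0.0177
time_s: 26.98
ee_pos: [0.528, -0.1603, 0.0638]
eef_rot: [3.141, -0.001, -0.334]
force: [2.8, -1.8, -1.4]
grip_width: 0.0177
```

```bash
python3 -m inch '[-0.4,-0.01,0,0,0,0.05,0.19,-0.4,-0.01,0,0,0,0.05,0.19]'; python3 -m inch '[-0.4,-0.01,0,0,0,0.05,0.19,-0.4,-0.01,0,0,0,0.05,0.19]'
```

```text
time_s: 27.22
ee_pos: [0.5207, -0.1575, 0.0638]
eef_rot: [3.141, -0.002, -0.434]
force: [3.0, -2.2, -2.3]
grip_width: 0.0179
time_s: 27.48
ee_pos: [0.5138, -0.154, 0.0638]
eef_rot: [3.142, -0.002, -0.534]
force: [6.2, -5.0, -3.0]
grip_width: 0.0179
```

```bash
python3 -m inch '[-0.24,-0.005,0,0,0,0.03,0.19,-0.24,-0.005,0,0,0,0.03,0.19]'; python3 -c "
from h import *
print(ctrl.get_obs()['moment'])"
```

```text
time_s: 27.72
ee_pos: [0.5099, -0.1516, 0.0638]
eef_rot: [3.142, -0.003, -0.594]
force: [5.6, -6.6, -4.9]
grip_width: 0.018
[-1.15951393 -0.80220609  0.00821803]
```

```bash
python3 -m inch '[-0.24,-0.005,0,0,0,0.03,0.19,-0.24,-0.005,0,0,0,0.03,0.19]'
```

```text
time_s: 27.98
ee_pos: [0.5061, -0.1489, 0.0639]
eef_rot: [-3.142, -0.003, -0.654]
force: [6.5, -7.8, -5.2]
grip_width: 0.0177
```

```bash
python3 -m inch '[-0.2,-0.005,0,0,0,0.025,0.19,-0.2,-0.005,0,0,0,0.025,0.19]'
```

```text
time_s: 28.22
ee_pos: [0.503, -0.1465, 0.0639]
eef_rot: [-3.142, -0.003, -0.704]
force: [4.8, -9.4, -5.4]
grip_width: 0.0179
```

```bash
python3 -m inch '[-0.16,-0.005,0,0,0,0.02,0.19,-0.16,-0.005,0,0,0,0.02,0.19]'
```

```text
time_s: 28.48
ee_pos: [0.5007, -0.1445, 0.0639]
eef_rot: [3.142, -0.004, -0.743]
force: [6.7, -11.2, -4.8]
grip_width: 0.0181
```

Tangential push went 7.9 → 8.3 → 9.9 → 9.7 → 12.5 N (smoothed about 11.4 N), so the nut is firmly tight. I release, withdraw and check.

```bash
python3 -m inch '[0,0,0,0,0,0,0.4,0,0,0,0,0,0,0.4,0,0,0,0,0,0,0.4,0,0,-3,0,0,0,0.4,0,0,-4,0,0,0,0.4,0,0,-5,0,0,0,0.4,-5,0,0,0,0,0,0.4,-5,0,0,0,0,0,0.4,-5,0,0,0,0,0,0.4,-4,0,0,0,0,0,0.4,0,0,0,0,0,0,0.4]'
python3 meas.py 6
```

```text
time_s: 29.85
ee_pos: [0.3588, -0.0137, 0.1838]
eef_rot: [-3.141, -0.001, -0.74]
force: [0.1, -0.4, -0.6]
grip_width: 0.0373
scene bar 164 ((555.2353515625, -84.44496154785156), (46.25876235961914, 14.187773704528809), 41.152137756347656)
scene screw_grip 0.89 [210.  207.4] [ 0.5587 -0.0886  0.093 ]
scene index_tip 0.43 [239.9 230.2] [ 0.6096 -0.046   0.07  ]
scene nut_post 0.92 [177.6 194.3] [ 0.5141 -0.1403  0.102 ]
scene stop 0.86 [236.2 186.5] [ 0.3792 -0.005   0.    ]
0.6 [236.1 228.2] 0.65 [237.2 227.3] 0.7 [238.3 226.5] 0.75 [239.2 225.5] 0.8 [240.1 224.6] axis [212.5 216.3]
top bar 165 ((554.384765625, -83.6394271850586), (45.35690689086914, 12.498321533203125), 41.63965606689453)
top screw_grip 0.88 [328.6 219. ] [ 0.5492 -0.0854  0.093 ]
top index_tip 0.5 [301. 200.] [ 0.5986 -0.0395  0.07  ]
top nut_post 0.92 [363.8 233.6] [ 0.5112 -0.1464  0.102 ]
top stop 0.74 [326.1 227.3] [ 0.5502 -0.089   0.    ]
0.6 [306.6 197.5] 0.65 [305.5 198.5] 0.7 [304.5 199.5] 0.75 [303.5 200.6] 0.8 [302.6 201.8] axis [327.  219.9]
```

View pics/m6.png

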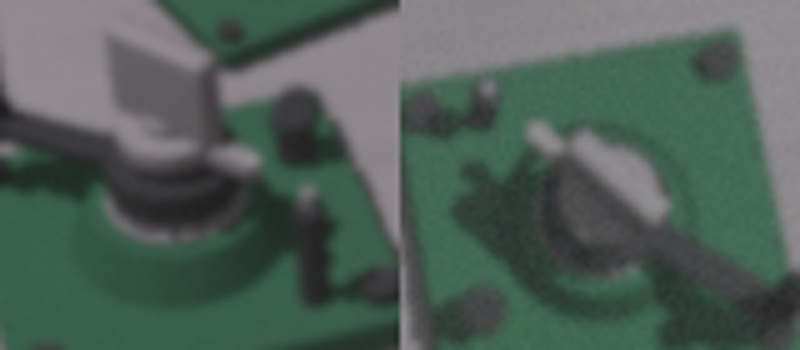

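The pointer still lines up with the stud (tip at (532,128) and stud at (487,88) in the crop, unchanged by the tightening). The post is on its new bearing and nothing is touched.

```bash
python3 -c "
from h import *
print(ctrl.hand_in())"
```

```text
the job is handed in; nothing more can be done
None
```

I did the job in the order asked and handed it in at about 30 s, well inside the 72 s limit. No verdict was reported.

- **Loosening:** I swung the nut's handle about 1.4 rad anticlockwise, where the nut turned with roughly 1 N at the post.
- **Screw:** I turned it about 0.73 rad clockwise in two grips, because after the first grip the pointer was still a little short of the stud.
- **Pointer:** After tightening, the T-head measured 0.72–0.73 rad in both cameras, against about 0.70 for the stud. Just before tightening it read 0.67–0.69. The nose tip did not move in the picture, so I take that difference as measurement scatter and the pointer as in line to about 0.02–0.03 rad.
- **Tightening:** I swung the handle back to roughly 0.4 rad beyond its first position. The push square to the arm while moving read 7.9, 8.3, 9.9, 9.7 and 12.5 N. The readings scatter by about 1 N. Smoothed, the last is about 11.4 N, inside the 9–13 N band. That last single reading was close to the upper limit.

On the first grip of the T-head the fingers read 18 mm instead of 12 mm, and I did not find out why. The second grip read 12 mm.

I did not measure the loose things around the stop before and after. The arm passed well above them, and no unexpected contact force showed up.

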